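# Clear the inspection slide and park its carriage on the detent

### The arm

A 6-joint arm with a two-finger parallel gripper is mounted at the origin on a cart in front of the work surface, level with it; the furniture and walls round the work are solid. World frame = base frame: x ahead of the robot, y to its left, z up, the work surface at z = 0. Lengths are in m, angles in rad, forces in N, time in s.
With the tool pointing down it reaches from about 0.25 to 0.775 m from the base axis. Payload 4 kg.
Tool frame: the origin (TCP) lies between the finger pads, 19 mm behind the fingertips; this is the grasp point; z points along the fingers, y is the line along which they close (so a half turn about z gives the same grasp; the last joint's range is limited). The gripper opens to 94 mm and grips with 3 to 60 N. Pads are 16 mm wide; open, the fingers measure 119 mm over their backs; the gripper's body (75 mm by 177 mm) begins 78 mm behind the grasp point.
Start: joints at [-1.434, 0.087, 1.371, -0, 1.684, -0.103], TCP at [0.131, -0.534, 0.224] pointing down, gripper open.
Joint ranges: [-3.1, 3.1], [-0.76, 2.03], [0.27, 2.55], [-1.08, 4.22], [0.17, 2.65], [-2.57, 2.57]. Speed limits (rad/s): [2.79, 2.79, 3.14, 3.14, 3.14, 3.14].

### API

Orientations are given as [roll, pitch, yaw] about the fixed x, y, z axes, in that order (R = Rz(yaw) Ry(pitch) Rx(roll)).
In Python, from bench import sensors, optics, ticket gives the robot as it stands.
- The arm moves only by the tool send_rows, never from a script. Its argument "rows" is a list of rows, each a list of 6 numbers: the shift along the world's x, y, z in mm, then the turn, a rotation vector about the world's x, y, z in rad. In form: [[x, y, z, wx, wy, wz], ...]. A call has 1 to 8 rows; each row shifts and turns the commanded pose from where the row before left it; what a row does not reach is not made up. A row lasts 1/12 s, in which the tool goes at most 41.7 mm and 7.16 degrees, less where a joint would pass 70% of its speed; a pose out of reach is approached as far as the arm can. A call is refused whole if a number of a shift passes 41.7 or a number of a turn 0.125, either way. A call with a gripper value outside its range is refused whole. "grip" is the finger opening in mm, from 0 to 94, set as the call begins (left out, the last holds). The fingers move at their own pace and stop on an object; the grip force is fixed at half the most. Time passes only in rows, so rows that do not move let the fingers close. It gives the time, the measured TCP pose, the force, the opening and the grip force at its end, in the units of the state.
- sensors.get_obs(): the state, without advancing time (a new reading comes with each control period).
- optics.snapshot(name): name is "scene" or "top" or "wrist"; returns the picture (384x512x3 uint8, red, green, blue); there is no depth.
- optics.camera_model(name): a dict with "vertical_fov" (degrees; the focal length in pixels is half the picture's height over the tangent of half this angle, whatever the lens; pixels are square), "cx", "cy" (the principal point, pixels), "R" (3x3) and "t" (3): a world point X has camera coordinates R X + t. Camera axes: x right, y down, z forward; pixel columns grow to the right and rows downward; lengths in m; the calibration is good to about 2 mm. A picture is of the moment at which its call begins: read the wrist's pose just before it. camera_model takes no time and is no camera call; for the wrist camera it gives the pose at the moment of the call.
- ticket.close_job(): hands the job in; it is judged then, once.
The state is a dict: "time": time; "joint_positions": joint angles; "qvel": joint speeds; "joint_torque": joint torques, N m; "tool_pos": TCP position; "ee_rot": TCP orientation; "wrist_force": force on the tool from outside, world axes, zero at the start; "wrist_torque": the same for the moment, N m; "width": finger opening in m; "finger_force": force on a finger pad.
Only numpy, scipy, OpenCV 4.12 (cv2) and the standard library are available. Lean on these libraries where they do the work, as an engineer would, in place of code of your own. Each camera call takes 0.05 s, during which the arm holds its last target. There are 200 camera calls.

### The job

Using the grey scraper block, wipe the three steel chips off the bed of the inspection slide, over its front edge into the chip tray there, without touching them with the gripper and before moving the carriage; then stand the scraper upright on the bench, clear of the slide. After that take the carriage by its black grip block and slide it to the left along the rail until you feel the hidden ball detent snap into its notch, and finish there: the program ends while still gripping the block with the carriage at rest in the notch. Leave the brass puck, the white pot and the bubble level alone.

Things in the scene. Friction and masses are not known exactly. Their poses are not given: they have to be found in the camera images.
- slide: Fixed inspection slide: grey bed with ground steel top, chip tray in front, rail at the rear. Origin on the bench under the bed; x points away from the robot across the bed, y left along the rail. In this frame: bed top z = 40 mm, x -50 (open front edge) to +55, y -135 to +135. Rail at x 55 to 85, top z = 45; end stops on it at y = -128 and +128, top z = 58 mm.
- chip_tray (a point): Middle of the chip tray's floor: aluminium tray along the slide's front edge, in the slide's frame x -50 to -112 mm, y -132 to +132 mm; this point is at x = -81, z = 6 mm; its outer lip is at z = 22 mm.
- carriage (a joint): Travel of the carriage to the left (slide's +y), 0 to 0.17 m; starts near 0. Its centre is at slide y = -90 mm + travel. Drag about 2 N. A hidden notch lies somewhere between 0.08 and 0.16 m. Some 4 mm before its middle the push lets up by 1 to 2 N as the ball drops in; then the notch holds the carriage, and pushing it out either way takes about 10 N.
- carriage_grip (a point): Middle of the carriage's black grip block, upright, 20 mm (slide x) x 30 mm (slide y), z 60 (carriage plate's top) to 100 mm; this point is at z = 83, x = +5 mm in the slide's frame and travels along. The plate is aluminium, 138 x 60 mm (x -48 to +90), 3 mm above the bed; a plunger screw stands 4 mm out of it at x = 72 mm.
- detent_ball (a joint): How far the carriage's hidden spring ball has dropped: about 0.0004 m while it runs on the plain rail, about 0.003 m when seated in the notch, about 0.001 m with the carriage 3 mm off the notch's middle. Average many readings: one is too noisy.
- scraper: Grey plastic scraper block standing upright on the bench, loose, 0.14 kg: a foot 32 mm (its x) x 110 mm (its y) x 14 mm high, and on it a grip rib 18 mm (x) x 80 mm (y) up to z = 54 mm. Origin: centre of its underside; z up. Either long side of the foot wipes.
- chip_1: Loose steel chip, about 16 x 11 x 9 mm, 12 g, lying on the bed left of the carriage; origin at the centre of its underside.
- chip_2: Loose steel chip, about 14 x 12 x 9 mm, as chip_1.
- chip_3: Loose steel chip, about 17 x 10 x 9 mm, as chip_1.
- height_puck: Bystander: brass puck on a black pad, 34 x 52 x 20 mm; origin centre of underside.
- grease_pot: Bystander: white pot with lid, 48 mm across, 32 mm tall; origin centre of underside.
- curtain_r: Obstacle, fixed: right light-curtain post, standing right of the slide; fills x 0.47 to 0.51, y -0.145 to -0.084 m, up to z = 0.31 m (world). Its fellow stands left behind the slide: x 0.575 to 0.615, y 0.38 to 0.44 m, as tall.
- bubble_level: Bystander: black bubble level, 18 x 42 x 18 mm; origin centre of underside.
Not all that is in view belongs to the job. Of the things that look like the scraper, the larger one is meant.

How it is judged:
On the way, in this order (a step that is already met when the one before it is completed fails the run):
1. all three chips lie in the chip tray (x of chip_1 in the frame of slide between -0.113 and -0.05 m and y of chip_1 in the frame of slide between -0.135 and 0.135 m and z of each of chip_1, chip_2, chip_3 in the frame of slide below 0.034 m and x of chip_2 in the frame of slide between -0.113 and -0.05 m and y of chip_2 in the frame of slide between -0.135 and 0.135 m and x of chip_3 in the frame of slide between -0.113 and -0.05 m and y of chip_3 in the frame of slide between -0.135 and 0.135 m), for 0.2 s.
2. the scraper stands released on the bench, clear of the slide (height (world z) of scraper below 0.006 m and angle between scraper's own z axis and vertical below 0.1 rad and contact force between the fingers and scraper below 0.05 N and linear speed of scraper below 0.02 m/s and contact force between scraper and slide below 0.05 N), for 0.2 s.
At the end, for the whole second after the job is handed in: Gripper still holds the grip block (over 3 N, TCP within 35 mm of its middle); carriage at rest, detent ball at least 1.8 mm into the notch (about 2 mm from its middle); all chips in the chip tray; scraper upright on the bench (0.1 rad), released, not touching the slide (all of step 1 and all of step 2 and value of joint detent_ball above 0.0018 m and velocity of joint carriage between -0.01 and 0.01 m/s and contact force between the fingers and carriage above 3 N and distance between the grasp point and carriage_grip below 0.035 m); the arm keeps its last pose, push and grip.
It fails at once if a chip is touched with the gripper or arm instead of the scraper (contact force between any of the fingers, the arm and chip_1 above 0.5 N or contact force between any of the fingers, the arm and chip_2 above 0.5 N or contact force between any of the fingers, the arm and chip_3 above 0.5 N).
It fails at once if the carriage is moved more than 20 mm while a chip is still on the bed (distance of carriage_grip from where it was at the start of the episode above 0.02 m and z of any of chip_1, chip_2, chip_3 in the frame of slide above 0.034 m).
It fails at once if the round brass setting puck on its black pad is moved more than 20 mm (distance of height_puck from where it was at the start of the episode above 0.02 m).
It fails at once if the small white pot with a lid is moved more than 20 mm (distance of grease_pot from where it was at the start of the episode above 0.02 m).
It fails at once if the small black bubble level is moved more than 20 mm (distance of bubble_level from where it was at the start of the episode above 0.02 m).
It also fails if it takes over 58 s, if anything falls off the work surface, if the arm or the gripper's body presses on something with over 40 N, if the wrist force passes 120 N, or if a joint passes its speed limit or range.

## Working session

There is one attempt and no reset: what is moved stays moved. The work goes in short steps, Python scripts to look and compute and a tool call to move; the robot and the scene stay as the last step left them, time stands still between calls to the robot, and variables do not carry over. Pictures are saved under pics/ and viewed, at most 10 in all, crops included, and the job is handed in when it is done.

Besides the shell and the picture viewer there is one more tool, called after "Request:" as name([rows], argument=value, ...), one row to a line, values as JSON. send_rows: Moves the arm, as the interface text tells. Its arguments: {"type":"object","properties":{"rows":{"type":"array"},"grip":{"type":"number"}},"required":["rows"]}

```bash
mkdir -p pics; ls; python3 - <<'E'
from bench import sensors, optics
import cv2,json
for n in("top","scene"):
    im=optics.snapshot(n); cv2.imwrite(f"pics/{n}0.png",cv2.resize(im[:,:,::-1],(800,600),interpolation=cv2.INTER_CUBIC)); m=optics.camera_model(n); print(n,m)
o=sensors.get_obs(); print(o)
E
```

```text
pics
top {'vertical_fov': 49.038824948750495, 'cx': 254.9863616942262, 'cy': 198.5932943422353, 'R': array([[-5.30767547e-04, -9.99853999e-01,  1.70791741e-02],
       [-9.89779914e-01, -1.91026517e-03, -1.42590580e-01],
       [ 1.42602387e-01, -1.69803059e-02, -9.89634391e-01]]), 't': array([0.09342414, 0.47724798, 1.12694078])}
scene {'vertical_fov': 53.5112628769645, 'cx': 253.78175220650542, 'cy': 188.82267195669309, 'R': array([[-0.61800963, -0.78593194,  0.0193667 ],
       [-0.32188799,  0.23048503, -0.91829449],
       [ 0.71725324, -0.57374875, -0.39542402]]), 't': array([0.37580743, 0.22135647, 0.74005355])}
{'time': 0.1, 'joint_positions': array([-1.43408193e+00,  8.78817150e-02,  1.37210657e+00, -3.87468127e-06,
        1.68360181e+00, -1.03057965e-01]), 'qvel': array([ 4.64399886e-04, -2.87307468e-05, -1.73846847e-03,  1.52942395e-03,
        8.31989958e-04, -7.60934515e-04]), 'joint_torque': array([ 1.69841445e-03, -3.41251123e+01, -3.03302586e+01,  7.19826040e-02,
        3.04163934e-02, -1.00801908e-04]), 'tool_pos': array([ 0.13056825, -0.53380143,  0.2232191 ]), 'ee_rot': array([-3.13960540e+00, -2.01658379e-04,  2.39771727e-01]), 'wrist_force': array([0.09081159, 0.69204338, 0.84403871]), 'wrist_torque': array([-0.03326647, -0.03291203, -0.03215938]), 'finger_force': 0.0, 'width': 0.09401151711808836}
```

View pics/top0.png

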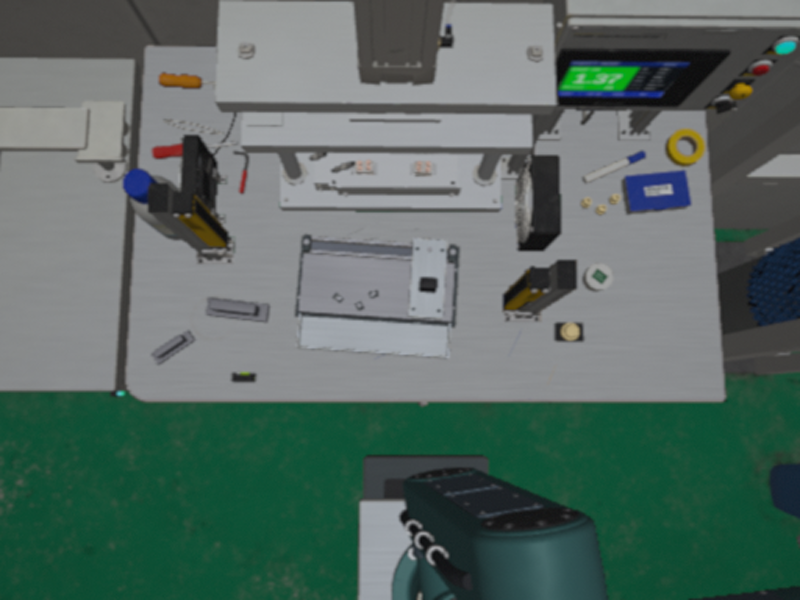

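View pics/scene0.png

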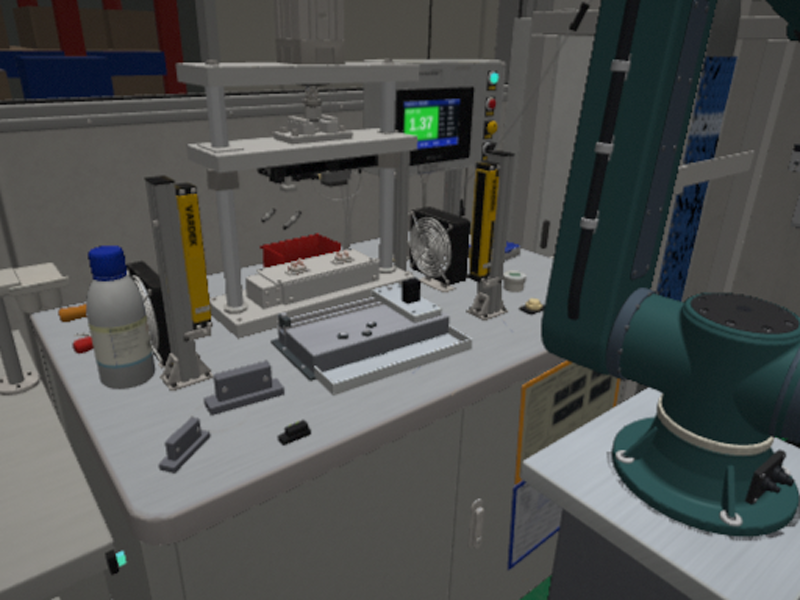

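```bash
python3 - <<'E'
import cv2
from bench import optics
im=optics.snapshot("top")[:,:,::-1]
c=im[145:245,90:300]; cv2.imwrite("pics/c1.png",cv2.resize(c,(798,380),interpolation=cv2.INTER_CUBIC))
E
cat > h.py <<'E'
import numpy as np
from bench import optics
def ray(n,u,v,z,m=None):
    m=m or optics.camera_model(n); f=192/np.tan(np.radians(m['vertical_fov']/2))
    d=m['R'].T@np.array([(u-m['cx'])/f,(v-m['cy'])/f,1]); C=-m['R'].T@m['t']
    return C+d*(z-C[2])/d[2]
E
```

```text
(no output)
```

View pics/c1.png

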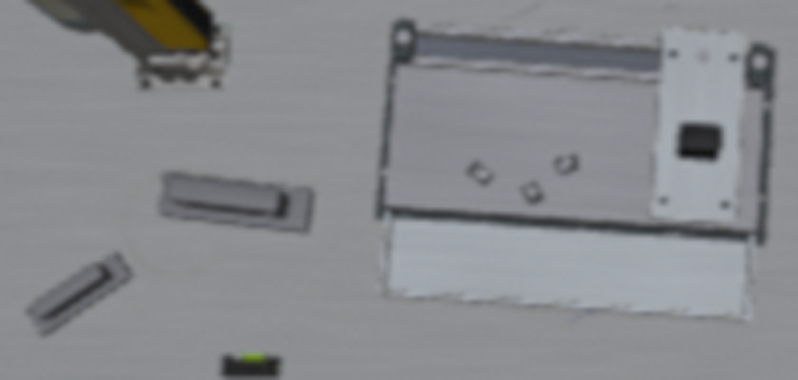

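```bash
python3 - <<'E'
from h import *
P=lambda x,y,z:(ray("top",90+(x+.5)/3.8-.5,145+(y+.5)/3.8-.5,z)*1000).round(1)
for n,x,y,z in [("bedFL",385,212,.04),("bedFR",758,237,.04),("stopL",404,38,.058),("stopR",760,63,.058),("trayFL",383,293,.022),("trayFR",749,318,.022),
 ("chipA",481,175,.045),("chipB",532,193,.045),("chipC",567,165,.045),("grip",700,137,.1),("plateFL",654,216,.06),("plateFR",735,220,.06),("plateRL",665,30,.06),("plateRR",745,36,.06),
 ("scRL",166,173,.014),("scFL",159,213,.0),("scFR",307,232,.0),("scRR",313,188,.014),("ribtop FL",166,200,.054),("ribRL",170,176,.054),("ribFR",277,214,.054),("ribRR",281,188,.054),("level",251,366,.01),("smFR",131,270,.0),("smFL",42,335,0),("smRL",25,310,0.01)]: print(n,P(x,y,z))
E
```

```text
bedFL [470.8 268.8  40. ]
bedFR [453.2   0.5  40. ]
stopL [594.7 255.4  58. ]
stopR [577.2  -0.7  58. ]
trayFL [414.1 271.5  22. ]
trayFR [396.1   6.   22. ]
chipA [497.1 199.9  45. ]
chipB [484.1 163.2  45. ]
chipC [504.6 138.1  45. ]
grip [515.   45.6 100. ]
plateFL [465.6  76.   60. ]
plateFR [462.8  18.6  60. ]
plateRL [600.8  67.7  60. ]
plateRR [596.6  10.1  60. ]
scRL [503.2 433.8  14. ]
scFL [475.4 441.6   0. ]
scFR [461.3 331.7   0. ]
scRR [492.2 325.6  14. ]
ribtop FL [477.2 422.1  54. ]
ribRL [494.5 419.9  54. ]
ribFR [467.3 343.3  54. ]
ribRR [486. 341.  54.]
level [361.9 367.7  10. ]
smFR [432.8 460.4   0. ]
smFL [384.9 523.3   0. ]
smRL [402.5 533.   10. ]
```

Request:
send_rows([
  [17,30,0,0,0,0],
  [17,30,0,0,0,0],
  [17,30,0,0,0,0],
  [17,30,0,0,0,0],
  [17,30,0,0,0,0],
  [17,30,0,0,0,0],
  [17,30,0,0,0,0],
  [17,30,0,0,0,0],
], grip=94)

```text
time: 0.82
tool_pos: [0.2669, -0.2926, 0.224]
ee_rot: [-3.141, -0.0, 0.239]
wrist_force: [0.5, -0.6, -0.0]
width: 0.0941
finger_force: 0.0
```

Request:
send_rows([
  [17,30,0,0,0,0],
  [17,30,0,0,0,0],
  [3,36,0,0,0,0],
  [3,36,0,0,0,0],
  [3,36,0,0,0,0],
  [3,36,0,0,0,0],
  [3,36,0,0,0,0],
  [3,36,0,0,0,0],
])

```text
time: 1.48
tool_pos: [0.3181, -0.0166, 0.2242]
ee_rot: [3.141, -0.001, 0.239]
wrist_force: [0.5, 0.4, 1.2]
width: 0.0937
finger_force: 0.0
```

Request:
send_rows([
  [3,36,0,0,0,-0.044],
  [3,36,0,0,0,-0.044],
  [3,36,0,0,0,-0.044],
  [3,36,0,0,0,-0.044],
  [3,36,0,0,0,-0.044],
  [20,28,0,0,0,-0.044],
  [20,28,0,0,0,-0.044],
  [20,28,0,0,0,-0.044],
])

```text
time: 2.15
tool_pos: [0.3937, 0.2476, 0.224]
ee_rot: [3.141, -0.0, -0.113]
wrist_force: [0.5, -0.3, 0.2]
width: 0.094
finger_force: 0.0
```

Request:
send_rows([
  [17.6,26.8,0,0,0,0],
  [17.6,26.8,0,0,0,0],
  [17.6,26.8,0,0,0,0],
  [17.6,26.8,0,0,0,0],
  [17.6,26.8,0,0,0,0],
  [0,0,0,0,0,0],
])

```text
time: 2.65
tool_pos: [0.4831, 0.3832, 0.2204]
ee_rot: [3.14, 0.003, -0.11]
wrist_force: [-1.2, -0.5, -1.5]
width: 0.0944
finger_force: 0.0
```

```bash
python3 - <<'E'
from bench import sensors, optics
import cv2,pickle
m=optics.camera_model("wrist"); print(m,sensors.get_obs()['tool_pos'])
im=optics.snapshot("wrist"); pickle.dump(m,open("w1.pkl","wb"))
cv2.imwrite("pics/w1.png",cv2.resize(im[:,:,::-1],(800,600)))
E
```

```text
{'vertical_fov': 65.66282361763002, 'cx': 255.94716457270707, 'cy': 186.89256652560178, 'R': array([[-0.10822613, -0.99412572,  0.00107193],
       [-0.96013518,  0.10480516,  0.25914535],
       [-0.2577354 ,  0.02701711, -0.96583774]]), 't': array([0.43221114, 0.3965103 , 0.50121242])} [0.48312136 0.38322787 0.22041789]
```

View pics/w1.png

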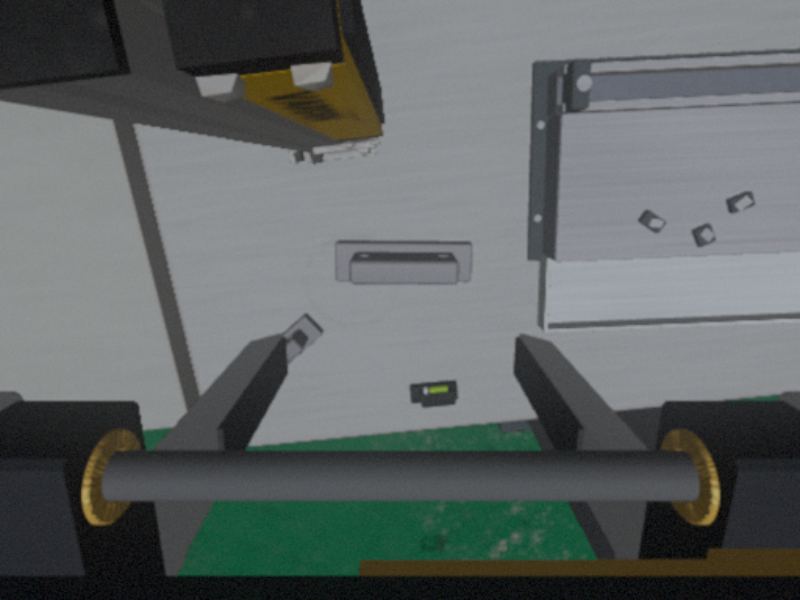

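```bash
python3 - <<'E'
from h import *
import pickle
m=pickle.load(open("w1.pkl","rb"))
for n,x,y,z in [("scRL",336,241,.0),("scRR",471,241,.0),("scFR",471,281,.014),("scFL",336,281,.014),("ribRL",353,262,.054),("ribRR",457,262,.054),("ribFL",350,284,.054),("ribFR",459,284,.054),
("bedRL",560,113,.04),("bedFL",557,259,.04),("stop",584,84,.058),("trayFL",547,325,.022),("bedF2",799,252,.04),("A",653,220,.046),("B",705,234,.046),("C",742,201,.046),("level",437,392,.018)]:
    print(n,(ray("wrist",(x+.5)*.64-.5,(y+.5)*.64-.5,z,m)*1000).round(1))
E
```

```text
scRL [504.3 433.1   0. ]
scRR [492.2 322.5   0. ]
scFR [462.  326.7  14. ]
scFL [473.9 435.6  14. ]
ribRL [495.4 414.9  54. ]
ribRR [487.3 340.9  54. ]
ribFL [479.6 419.2  54. ]
ribFR [471.  340.7  54. ]
bedRL [580.8 261.   40. ]
bedFL [478.6 265.2  40. ]
stop [595.4 251.3  58. ]
trayFL [420.5 268.7  22. ]
bedF2 [464.4  86.4  40. ]
A [501.  198.1  46. ]
B [486.7 160.5  46. ]
C [507.6 135.8  46. ]
level [368.4 362.9  18. ]
```

Request:
send_rows([
  [0,-3,-25,0,0,0],
  [0,0,-30,0,0,0],
  [0,0,-30,0,0,0],
  [0,0,-30,0,0,0],
  [0,0,-25,0,0,0],
  [0,0,-10,0,0,0],
  [0,0,0,0,0,0],
  [0,0,0,0,0,0],
])

```text
time: 3.37
tool_pos: [0.4816, 0.3763, 0.0752]
ee_rot: [-3.142, -0.0, -0.113]
wrist_force: [1.5, 0.4, 0.8]
width: 0.0942
finger_force: 0.0
```

Request:
send_rows([
  [1,3,-12,0,0,0],
  [0,0,-15,0,0,0],
  [0,0,-9,0,0,0],
  [0,0,0,0,0,0],
  [0,0,0,0,0,0],
])

```text
time: 3.78
tool_pos: [0.4826, 0.3798, 0.0384]
ee_rot: [3.141, 0.0, -0.112]
wrist_force: [-0.6, 0.1, -1.1]
width: 0.0942
finger_force: 0.0
```

Request:
send_rows([
  [0,0,0,0,0,0],
  [0,0,0,0,0,0],
  [0,0,0,0,0,0],
  [0,0,0,0,0,0],
  [0,0,0,0,0,0],
  [0,0,0,0,0,0],
], grip=60)

```text
time: 4.28
tool_pos: [0.4833, 0.3802, 0.0395]
ee_rot: [-3.14, -0.002, -0.112]
wrist_force: [-1.6, 0.9, 4.7]
width: 0.0796
finger_force: 30.0
```

Request:
send_rows([
  [0,0,15,0,0,0],
  [0,0,30,0,0,0],
  [0,0,30,0,0,0],
  [7,-24,0,0,0,0.006],
  [9,-31,0,0,0,0.006],
  [9,-31,0,0,0,0.006],
  [9,-31,0,0,0,0.006],
  [9,-31,0,0,0,0.006],
])

```text
time: 4.95
tool_pos: [0.5252, 0.2302, 0.1126]
ee_rot: [3.141, 0.001, -0.081]
wrist_force: [0.2, -0.2, -0.7]
width: 0.0798
finger_force: 30.0
```

Request:
send_rows([
  [9,-31,0,0,0,0.006],
  [7,-24,0,0,0,0.006],
  [3,-11,0,0,0,0.003],
  [0,0,-10,0,0,0],
  [0,0,0,0,0,0],
  [0,0,0,0,0,0],
])

```text
time: 5.45
tool_pos: [0.5432, 0.1669, 0.1016]
ee_rot: [3.142, 0.003, -0.066]
wrist_force: [-0.1, 0.8, -0.8]
width: 0.0795
finger_force: 30.0
```

```bash
python3 - <<'E'
from bench import sensors, optics
import cv2,pickle
o=sensors.get_obs();print(o['tool_pos'],o['ee_rot'])
im=optics.snapshot("top"); m=optics.camera_model("wrist")
w=optics.snapshot("wrist"); pickle.dump(m,open("w2.pkl","wb"))
a=cv2.resize(im[145:245,150:300],(600,400),interpolation=cv2.INTER_CUBIC)
cv2.imwrite("pics/t2.png",a[:,:,::-1])
cv2.imwrite("pics/w2.png",cv2.resize(w[:,:,::-1],(800,600)))
E
```

```text
[0.54321946 0.16687473 0.10162758] [ 3.14157672  0.00347769 -0.06612746]
```

View pics/w2.png

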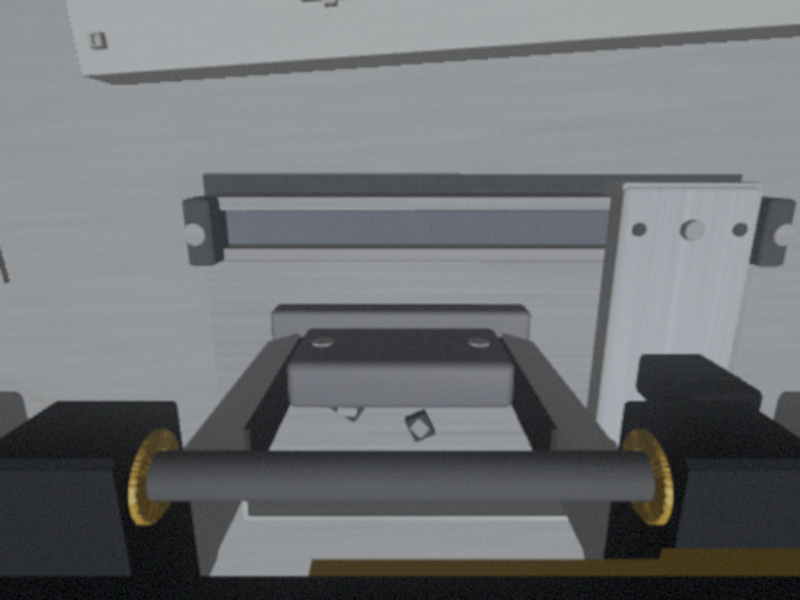

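```bash
python3 - <<'E'
from h import *
import pickle
m=pickle.load(open("w2.pkl","rb"))
for n,x,y,z in [("rail front L",222,260,.04),("rail front R",604,262,.04),("stopL inner rear top",216,198,.058),("stopR",770,200,.058),("stL front",187,265,.058),("plateRL",622,186,.06),("plateRR",760,186,.06),("footRL",274,307,.078),("footRR",528,307,.078),("chip B",420,430,.046),("plunger",692,229,.064)]:
    print(n,(ray("wrist",(x+.5)*.64-.5,(y+.5)*.64-.5,z,m)*1000).round(1))
E
```

```text
rail front L [579.6 251.   40. ]
rail front R [566.7  65.3  40. ]
stopL inner rear top [609.9 241.9  58. ]
stopR [593.7   2.7  58. ]
stL front [581.4 259.8  58. ]
plateRL [603.8  67.9  60. ]
plateRR [600.1   9.4  60. ]
footRL [565.  217.4  78. ]
footRR [558.3 112.3  78. ]
chip B [484.2 159.8  46. ]
plunger [584.2  38.9  64. ]
```

View pics/t2.png

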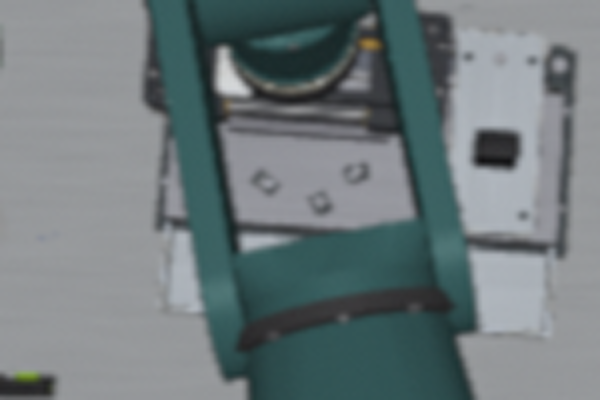

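Request:
send_rows([
  [0,0,-12,0,0,0],
  [0,0,-8,0,0,0],
  [0,0,-4,0,0,0],
  [0,0,0,0,0,0],
  [0,0,0,0,0,0],
])

```text
time: 5.97
tool_pos: [0.5441, 0.1663, 0.0792]
ee_rot: [-3.141, 0.001, -0.067]
wrist_force: [-0.6, -0.7, 2.4]
width: 0.0799
finger_force: 30.0
```

Request:
send_rows([
  [-5,0.3,0,0,0,0],
  [-7,0.5,0,0,0,0],
  [-7,0.5,0,0,0,0],
  [-7,0.5,0,0,0,0],
  [-7,0.5,0,0,0,0],
  [-7,0.5,0,0,0,0],
  [-7,0.5,0,0,0,0],
  [-7,0.5,0,0,0,0],
])

```text
time: 6.63
tool_pos: [0.4897, 0.1696, 0.0792]
ee_rot: [3.142, 0.0, -0.067]
wrist_force: [0.9, 0.0, 0.1]
width: 0.0797
finger_force: 30.0
```

Request:
send_rows([
  [-7,0.5,0,0,0,0],
  [-7,0.5,0,0,0,0],
  [-6,0.4,0,0,0,0],
  [0,0,0,0,0,0],
  [0,0,0,0,0,0],
])

```text
time: 7.05
tool_pos: [0.4699, 0.171, 0.0792]
ee_rot: [3.141, 0.001, -0.067]
wrist_force: [-0.9, 0.5, 0.6]
width: 0.0794
finger_force: 30.0
```

```bash
python3 - <<'E'
from bench import sensors, optics
import cv2
im=optics.snapshot("top"); sc=optics.snapshot("scene")
a=cv2.resize(im[145:245,150:300],(600,400),interpolation=cv2.INTER_CUBIC)
b=cv2.resize(sc[150:260,160:310],(600,440),interpolation=cv2.INTER_CUBIC)[:200+200]
import numpy as np
b=cv2.resize(sc[160:260,170:310],(420,300),interpolation=cv2.INTER_CUBIC); a=cv2.resize(a,(420,280))
cv2.imwrite("pics/t3.png",np.vstack([a,b])[:,:,::-1])
E
```

```text
(no output)
```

View pics/t3.png

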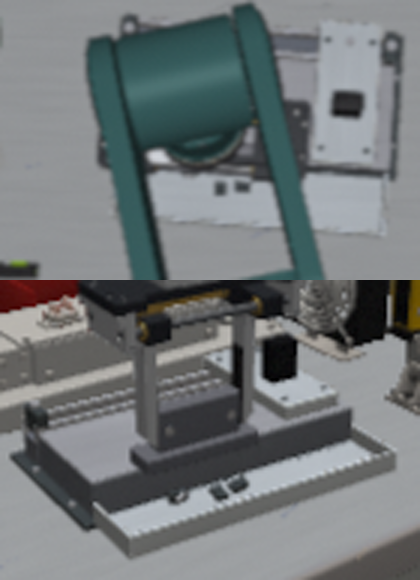

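Request:
send_rows([
  [0,0,15,0,0,0],
  [0,0,25,0,0,0],
  [1,25,0,0,0,0],
  [2,36,0,0,0,0],
  [2,36,0,0,0,0],
  [2,36,0,0,0,0],
  [2,36,0,0,0,0],
  [1,26,-12,0,0,0],
])

```text
time: 7.82
tool_pos: [0.4821, 0.3697, 0.1093]
ee_rot: [-3.138, -0.004, -0.066]
wrist_force: [0.1, 0.6, -0.2]
width: 0.0798
finger_force: 30.0
```

Request:
send_rows([
  [0,12,-28,0,0,0],
  [0,0,-25,0,0,0],
  [0,0,-11,0,0,0],
  [0,0,-3,0,0,0],
  [0,0,0,0,0,0],
  [0,0,0,0,0,0],
])

```text
time: 8.32
tool_pos: [0.4812, 0.3776, 0.0406]
ee_rot: [-3.142, -0.0, -0.068]
wrist_force: [-0.4, -0.0, -1.4]
width: 0.0798
finger_force: 30.0
```

Request:
send_rows([
  [0,0,-1,0,0,0],
  [0,0,-0.7,0,0,0],
  [0,0,0,0,0,0],
  [0,0,0,0,0,0],
])

```text
time: 8.65
tool_pos: [0.4808, 0.3778, 0.0389]
ee_rot: [-3.141, -0.0, -0.068]
wrist_force: [-0.6, 0.4, -1.3]
width: 0.0798
finger_force: 30.0
```

Request:
send_rows([
  [0,0,0,0,0,0],
  [0,0,0,0,0,0],
  [0,0,0,0,0,0],
  [0,0,0,0,0,0],
  [0,0,0,0,0,0],
  [0,0,0,0,0,0],
], grip=94)

```text
time: 9.15
tool_pos: [0.4807, 0.378, 0.0387]
ee_rot: [-3.142, -0.0, -0.067]
wrist_force: [-0.3, -0.9, 0.1]
width: 0.0939
finger_force: 0.0
```

Request:
send_rows([
  [0,0,5,0,0,0],
  [0,0,10,0,0,0],
  [0,0,20,0,0,0],
  [0,0,30,0,0,0],
  [0,0,30,0,0,0],
  [0,0,30,0,0,0],
  [0,0,0,0,0,0],
  [0,0,0,0,0,0],
])

```text
time: 9.82
tool_pos: [0.482, 0.3789, 0.1676]
ee_rot: [-3.137, -0.006, -0.067]
wrist_force: [0.9, 0.5, -0.0]
width: 0.094
finger_force: 0.0
```

```bash
python3 - <<'E'
from bench import sensors, optics
import cv2
o=sensors.get_obs(); print(o['tool_pos'],o['wrist_force'])
sc=optics.snapshot("scene")
cv2.imwrite("pics/s4.png",cv2.resize(sc[150:320,80:310],(798,590),interpolation=cv2.INTER_CUBIC)[:,:,::-1])
E
```

```text
[0.48202564 0.3788656  0.16762453] [ 0.91515872  0.47727324 -0.01999207]
```

View pics/s4.png

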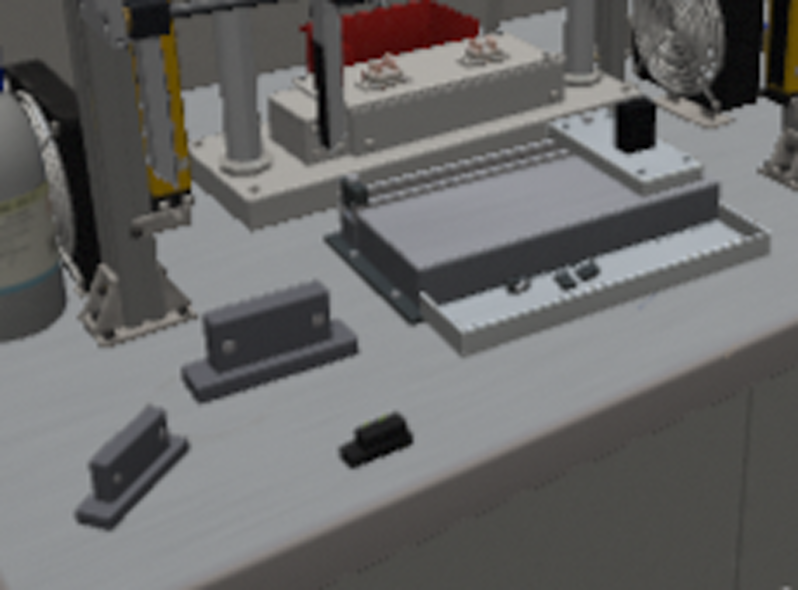

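Request:
send_rows([
  [3,-25,0,0,0,0],
  [4,-37,0,0,0,0],
  [4,-37,0,0,0,0],
  [4,-37,0,0,0,0],
  [4,-37,0,0,0,0],
  [4,-37,0,0,0,0],
  [4,-37,0,0,0,0],
  [4,-37,0,0,0,0],
])

```text
time: 10.53
tool_pos: [0.5101, 0.0921, 0.1613]
ee_rot: [3.141, 0.004, -0.067]
wrist_force: [0.4, -1.4, -0.2]
width: 0.0941
finger_force: 0.0
```

Request:
send_rows([
  [3,-30,0,0,0,0],
  [1,-19.5,0,0,0,0],
  [0,0,-20,0,0,0],
  [0,0,-25,0,0,0],
  [0,0,-18,0,0,0],
  [0,0,0,0,0,0],
  [0,0,0,0,0,0],
  [0,0,0,0,0,0],
])

```text
time: 11.2
tool_pos: [0.5156, 0.0445, 0.1007]
ee_rot: [3.141, 0.0, -0.067]
wrist_force: [-0.3, -0.3, 0.2]
width: 0.0941
finger_force: 0.0
```

```bash
python3 - <<'E'
from bench import sensors, optics
import cv2,pickle
o=sensors.get_obs();print(o['tool_pos'],o['ee_rot'])
m=optics.camera_model("wrist")
w=optics.snapshot("wrist"); pickle.dump(m,open("w3.pkl","wb"))
cv2.imwrite("pics/w3.png",cv2.resize(w[:,:,::-1],(800,600)))
E
```

```text
[0.51561106 0.04452049 0.1006793 ] [ 3.14147942e+00  4.42218893e-04 -6.70011843e-02]
```

View pics/w3.png

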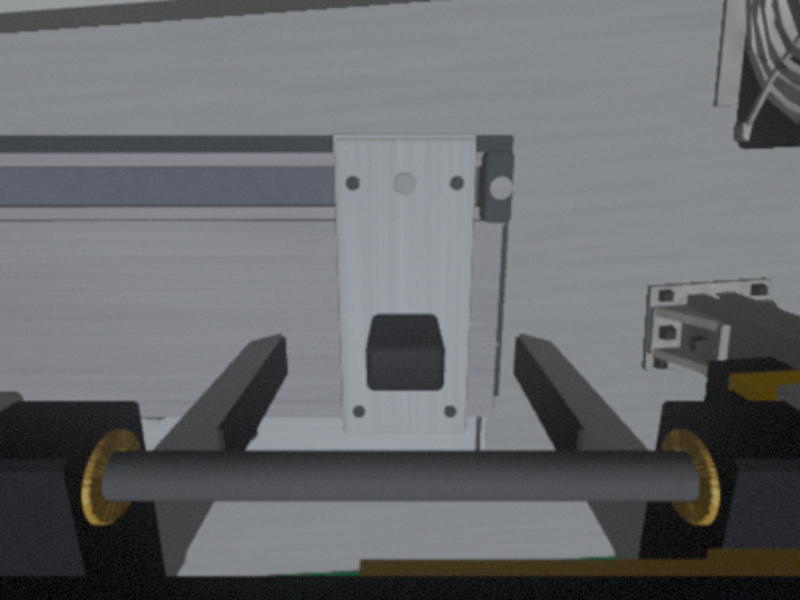

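```bash
python3 - <<'E'
from h import *
import pickle
m=pickle.load(open("w3.pkl","rb"))
for n,x,y,z in [("grip",405,368,.1),("gRL",369,347,.1),("plunger",404,183,.064),("plF",405,430,.06)]:
    print(n,(ray("wrist",(x+.5)*.64-.5,(y+.5)*.64-.5,z,m)*1000).round(1))
E
```

```text
grip [516.8  41.8 100. ]
gRL [526.1  54.6 100. ]
plunger [583.3  37.7  64. ]
plF [466.4  44.6  60. ]
```

Request:
send_rows([
  [1,-2,-8,0,0,0],
  [0,0,-7,0,0,0],
  [0,0,0,0,0,0],
  [0,0,0,0,0,0],
])

```text
time: 11.58
tool_pos: [0.5162, 0.0425, 0.085]
ee_rot: [3.141, 0.001, -0.067]
wrist_force: [-0.6, -0.0, 0.5]
width: 0.0942
finger_force: 0.0
```

Request:
send_rows([
  [0,0,0,0,0,0],
  [0,0,0,0,0,0],
  [0,0,0,0,0,0],
  [0,0,0,0,0,0],
  [0,0,0,0,0,0],
  [0,0,0,0,0,0],
  [0,0,0,0,0,0],
  [0,0,0,0,0,0],
], grip=10)

```text
time: 12.25
tool_pos: [0.5166, 0.0424, 0.0856]
ee_rot: [3.141, -0.0, -0.067]
wrist_force: [-0.6, -0.5, 0.5]
width: 0.0441
finger_force: 0.0
```

Request:
send_rows([
  [0,0,0,0,0,0],
  [0,0,0,0,0,0],
  [0,0,0,0,0,0],
  [0,0,0,0,0,0],
])

```text
time: 12.58
tool_pos: [0.5166, 0.0424, 0.0856]
ee_rot: [3.142, 0.0, -0.067]
wrist_force: [1.0, -1.0, 0.5]
width: 0.0297
finger_force: 30.0
```

Request:
send_rows([
  [0.4,6,0,0,0,0],
  [0.8,12,0,0,0,0],
  [0.8,12,0,0,0,0],
  [0.8,12,0,0,0,0],
  [0.8,12,0,0,0,0],
  [0.8,12,0,0,0,0],
  [0.4,6,0,0,0,0],
])

```text
time: 13.17
tool_pos: [0.5214, 0.1148, 0.0856]
ee_rot: [3.14, 0.0, -0.067]
wrist_force: [-0.3, -4.3, 0.6]
width: 0.0301
finger_force: 30.0
```

Request:
send_rows([
  [0.13,2,0,0,0,0],
])

```text
time: 13.25
tool_pos: [0.5216, 0.1171, 0.0856]
ee_rot: [3.141, -0.0, -0.066]
wrist_force: [0.5, -3.0, 0.3]
width: 0.03
finger_force: 30.0
```

Request:
send_rows([
  [0.13,2,0,0,0,0],
])

```text
time: 13.33
tool_pos: [0.5216, 0.1182, 0.0856]
ee_rot: [3.14, 0.0, -0.067]
wrist_force: [-0.7, -4.2, 0.7]
width: 0.0299
finger_force: 30.0
```

Request:
send_rows([
  [0.13,2,0,0,0,0],
])

```text
time: 13.42
tool_pos: [0.5218, 0.1199, 0.0856]
ee_rot: [3.141, 0.0, -0.067]
wrist_force: [-0.6, -4.1, 1.5]
width: 0.0302
finger_force: 30.0
```

Request:
send_rows([
  [0.13,2,0,0,0,0],
])

```text
time: 13.5
tool_pos: [0.5219, 0.1219, 0.0856]
ee_rot: [3.141, 0.0, -0.068]
wrist_force: [-0.4, -3.6, 0.6]
width: 0.0298
finger_force: 30.0
```

Request:
send_rows([
  [0.13,2,0,0,0,0],
])

```text
time: 13.58
tool_pos: [0.522, 0.124, 0.0856]
ee_rot: [3.141, 0.0, -0.068]
wrist_force: [-0.8, -4.1, 1.2]
width: 0.03
finger_force: 30.0
```

Request:
send_rows([
  [0.13,2,0,0,0,0],
])

```text
time: 13.67
tool_pos: [0.5222, 0.1261, 0.0856]
ee_rot: [3.141, 0.0, -0.068]
wrist_force: [-0.6, -3.7, 0.3]
width: 0.0301
finger_force: 30.0
```

Request:
send_rows([
  [0.13,2,0,0,0,0],
])

```text
time: 13.75
tool_pos: [0.5223, 0.1282, 0.0856]
ee_rot: [3.141, 0.0, -0.068]
wrist_force: [-0.3, -3.3, 0.2]
width: 0.0296
finger_force: 30.0
```

Request:
send_rows([
  [0.13,2,0,0,0,0],
])

```text
time: 13.83
tool_pos: [0.5225, 0.1304, 0.0856]
ee_rot: [3.141, 0.0, -0.067]
wrist_force: [-0.0, -3.3, 0.5]
width: 0.03
finger_force: 30.0
```

```bash
python3 - <<'E'
from bench import sensors
print(sensors.get_obs().keys())
E
```

```text
dict_keys(['time', 'joint_positions', 'qvel', 'joint_torque', 'tool_pos', 'ee_rot', 'wrist_force', 'wrist_torque', 'finger_force', 'width'])
```

Request:
send_rows([
  [0.13,2,0,0,0,0],
])

```text
time: 13.92
tool_pos: [0.5226, 0.1325, 0.0856]
ee_rot: [3.141, 0.0, -0.067]
wrist_force: [-1.1, -3.9, 1.2]
width: 0.0297
finger_force: 30.0
```

Request:
send_rows([
  [0.13,2,0,0,0,0],
])

```text
time: 14.0
tool_pos: [0.5228, 0.1345, 0.0856]
ee_rot: [3.141, -0.0, -0.067]
wrist_force: [-0.6, -3.4, 1.0]
width: 0.0297
finger_force: 30.0
```

Request:
send_rows([
  [0.13,2,0,0,0,0],
])

```text
time: 14.08
tool_pos: [0.5229, 0.1366, 0.0856]
ee_rot: [3.141, 0.0, -0.067]
wrist_force: [-0.5, -3.5, 0.6]
width: 0.0298
finger_force: 30.0
```

Request:
send_rows([
  [0.13,2,0,0,0,0],
])

```text
time: 14.17
tool_pos: [0.523, 0.1386, 0.0856]
ee_rot: [3.141, -0.0, -0.067]
wrist_force: [-0.0, -4.2, 0.9]
width: 0.0296
finger_force: 30.0
```

Request:
send_rows([
  [0.13,2,0,0,0,0],
])

```text
time: 14.25
tool_pos: [0.5231, 0.1406, 0.0856]
ee_rot: [3.141, 0.0, -0.067]
wrist_force: [-1.9, -4.2, 1.3]
width: 0.0298
finger_force: 30.0
```

Request:
send_rows([
  [0.13,2,0,0,0,0],
])

```text
time: 14.33
tool_pos: [0.5233, 0.1427, 0.0856]
ee_rot: [-3.142, -0.0, -0.067]
wrist_force: [-0.5, -2.3, 0.4]
width: 0.0298
finger_force: 30.0
```

Request:
send_rows([
  [0.13,2,0,0,0,0],
])

```text
time: 14.42
tool_pos: [0.5234, 0.1449, 0.0856]
ee_rot: [-3.141, -0.0, -0.067]
wrist_force: [-0.4, -2.9, 0.5]
width: 0.0297
finger_force: 30.0
```

Request:
send_rows([
  [0.13,2,0,0,0,0],
])

```text
time: 14.5
tool_pos: [0.5236, 0.1471, 0.0856]
ee_rot: [-3.141, -0.0, -0.067]
wrist_force: [0.2, -0.8, 0.5]
width: 0.03
finger_force: 30.0
```

Request:
send_rows([
  [0.07,1,0,0,0,0],
])

```text
time: 14.58
tool_pos: [0.5237, 0.1482, 0.0856]
ee_rot: [-3.141, -0.0, -0.067]
wrist_force: [0.5, -2.0, -0.4]
width: 0.0295
finger_force: 30.0
```

Request:
send_rows([
  [0.07,1,0,0,0,0],
])

```text
time: 14.67
tool_pos: [0.5237, 0.1485, 0.0856]
ee_rot: [3.141, -0.0, -0.067]
wrist_force: [-0.5, -5.3, -0.1]
width: 0.0303
finger_force: 30.0
```

Request:
send_rows([
  [0,0,0,0,0,0],
  [0,0,0,0,0,0],
])

```text
time: 14.83
tool_pos: [0.5236, 0.1484, 0.0856]
ee_rot: [-3.142, 0.0, -0.067]
wrist_force: [-0.3, -1.9, 0.2]
width: 0.03
finger_force: 30.0
```

Request:
send_rows([
  [0.07,1,0,0,0,0],
  [0,0,0,0,0,0],
])

```text
time: 15.0
tool_pos: [0.5237, 0.1486, 0.0856]
ee_rot: [3.14, 0.0, -0.068]
wrist_force: [-0.5, -5.8, 0.4]
width: 0.03
finger_force: 30.0
```

Request:
send_rows([
  [0,0,0,0,0,0],
])

```text
time: 15.08
tool_pos: [0.5237, 0.1486, 0.0856]
ee_rot: [3.14, 0.0, -0.068]
wrist_force: [-0.4, -6.4, 1.2]
width: 0.0296
finger_force: 30.0
```

Request:
send_rows([
  [0,0,0,0,0,0],
])

```text
time: 15.17
tool_pos: [0.5237, 0.1486, 0.0856]
ee_rot: [3.14, 0.0, -0.068]
wrist_force: [-0.3, -4.8, 1.5]
width: 0.0296
finger_force: 30.0
```

Request:
send_rows([
  [-0.07,-1,0,0,0,0],
  [-0.07,-1,0,0,0,0],
  [0,0,0,0,0,0],
])

```text
time: 15.42
tool_pos: [0.5236, 0.1482, 0.0856]
ee_rot: [-3.14, -0.0, -0.067]
wrist_force: [0.2, 1.1, -0.5]
width: 0.0296
finger_force: 30.0
```

Request:
send_rows([
  [0,0,0,0,0,0],
])

```text
time: 15.5
tool_pos: [0.5236, 0.1482, 0.0856]
ee_rot: [-3.14, -0.0, -0.067]
wrist_force: [0.0, 0.7, -0.6]
width: 0.0297
finger_force: 30.0
```

Request:
send_rows([
  [0.06,0.9,0,0,0,0],
  [0,0,0,0,0,0],
  [0,0,0,0,0,0],
])

```text
time: 15.75
tool_pos: [0.5236, 0.1483, 0.0856]
ee_rot: [3.141, 0.0, -0.067]
wrist_force: [0.1, -0.7, -0.9]
width: 0.0299
finger_force: 30.0
```

Request:
send_rows([
  [0,0,0,0,0,0],
  [0,0,0,0,0,0],
])

```text
time: 15.92
tool_pos: [0.5236, 0.1483, 0.0856]
ee_rot: [3.142, 0.0, -0.067]
wrist_force: [1.3, -0.7, 0.0]
width: 0.0302
finger_force: 30.0
```

```bash
python3 -c "
from bench import ticket
print(ticket.close_job())"
```

```text
the job is handed in; nothing more can be done
None
```

The job is handed in at about 16 s, but no verdict came back. All three chips are in the tray, the scraper stands released on the bench, and the gripper still holds the carriage, which I judge from the force readings to be at rest in the notch, at about 106 mm of travel.

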